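# Put the check weight away in the touch-latch tray

## Task

Press the front of the small cabinet's tray so that it springs out, and stand the larger of the two check weights upright in the tray. Then push the tray home again until it latches shut and stays shut when you let go. The front is made for a gentle finger press, so do not shove it, and leave the other things where they are.

Things in the scene. Friction and masses are not known exactly. Their poses are not given: they have to be found in the camera images.
- cabinet: Low aluminium cabinet fixed to the table, 200 deep (x) x 160 wide (y) x 85 mm high, with one spring-driven tray behind a plain white front. Origin: centre of its underside. Its x points from front to back, so the tray comes out along -x; z up. The tray's spring pushes outward with 5 N when shut, 2.5 N when out, and sliding adds about 1 N, a damper 3 N per 0.1 m/s. Pushing tray or cabinet with more than 20 N breaks them.
- tray (a joint): Tray travel in m: 0 shut (rests within 2 mm of it), 0.085 out, negative beyond shut. Push-push latch: from shut, press in until the stop is felt, 6.2 mm past shut, and let go: the spring drives it out in about 1.5 s. From out, push it in to the same stop and let go: it catches near 0. Presses that end less than 5.5 mm past shut leave it shut, or let it spring out again.
- tray_front (a point): Centre of the tray front's outer face; moves with the tray, axes as the cabinet's. A plain white upright panel without handle, 160 wide x 75 high (6 to 81 mm above the table) x 10 mm thick, 8 mm proud of the cabinet's body. This point: 45 mm above the table, 118 mm before the cabinet's origin when shut.
- tray_in (a point): Centre of the tray's inner floor, 14 mm above the table, 51.5 mm behind the front's outer face; moves with the tray, axes as the cabinet's. Inside 83 long (x) x 132 wide (y) mm, walls up to 40 mm above the table; all of it lies before the cabinet when out. Room for things up to 60 mm high under the cabinet's top.
- big_weight: The larger check weight, plain brass, to be put away: round foot 38 mm in diameter and 22 mm high, a narrower neck, and on top a round knob 22 mm in diameter and 11 mm high; 52 mm high in all, about 270 g. Origin: centre of its underside; z up along its axis. It stands on the table to one side of the cabinet.
- big_weight_knob (a point): On the larger weight's axis in the middle of its knob, 46 mm above its underside: the point to grip.
- small_weight: The smaller check weight, plain brass, same shape, 26 mm in diameter and 38 mm high; stands on the other side. To be left alone. Origin: centre of its underside.
- bench_scale: White bench scale, 240 x 190 x 65 mm, loose; to be left alone. Origin: centre of its underside.
- carton: Open cardboard carton of packets, 170 x 220 x 120 mm with raised flaps, loose; to be left alone. Origin: centre of its underside.
Not all that is in view belongs to the job. Leave any red look-alike of the big_weight alone.

How it is judged:
By the outcome, as a careful person would: the job done as asked, in the order asked, and still so for the second after the job is handed in, with the robot touching nothing.
It also fails if it takes over 69 s, if anything falls off the work surface, if the arm or the gripper's body presses on something with over 40 N, if the wrist force passes 120 N, or if a joint passes its speed limit or range.

## Robot

A 6-joint arm with a two-finger parallel gripper is mounted at the origin on the work surface. World frame = base frame: x ahead of the robot, y to its left, z up, the work surface at z = 0. Lengths are in m, angles in rad, forces in N, time in s.
With the tool pointing down it reaches from about 0.35 to 0.925 m from the base axis. Payload 6.4 kg.
Tool frame: the origin (TCP) lies midway between the tips of the shut fingers; the grasp point (between the pads) lies 19 mm behind it; z points along the fingers, y is the line along which they close (so a half turn about z gives the same grasp; the last joint's range is limited). The gripper opens to 94 mm and grips with 3 to 60 N. Pads are 16 mm wide; open, the fingers measure 119 mm over their backs; the gripper's body (75 mm by 177 mm) begins 78 mm behind the grasp point.
Start: joints at [-1.481, 0.245, 1.558, -0, 1.339, -0.174], TCP at [0.169, -0.628, 0.205] pointing down, gripper open.
Joint ranges: [-3.13, 3.13], [-1.02, 2.26], [0.13, 2.54], [-0.95, 4.09], [0.21, 2.88], [-2.74, 2.74]. Speed limits (rad/s): [2.57, 2.57, 3.14, 3.14, 3.14, 3.14].

## Interface

Orientations are given as a unit quaternion [w, x, y, z].
In Python, from bench import manip, viewer gives the robot as it stands.
- The arm moves only by the tool carry_out, never from a script. Its arguments are lists of equal length, an entry for each row: "delta_pos": the shift along the world's x, y, z as a fraction of full scale, a list of three; "rot": the turn, a rotation vector about the world's x, y, z as a fraction of full scale, a list of three. A call has 1 to 20 rows; each row is the pose to reach, as a shift and turn from the pose commanded when the call began; what a row does not reach only later rows make up. Full scale, the value 1, is 0.5 m for a shift and 45 degrees for a turn. A row lasts 1/8 s, in which the tool goes at most 62.5 mm and 10.7 degrees, less where a joint would pass 70% of its speed; a pose out of reach is approached as far as the arm can. A call with a number of a shift or a turn outside -1 to 1 is refused whole. A call with a gripper value outside its range is refused whole. "jaw" is the opening, from 0 (shut) to 1 (fully open), set as the call begins (left out, the last holds). The fingers move at their own pace and stop on an object; "grip_force" is the grip in N (left out, the last holds). Time passes only in rows, so rows that repeat a pose let the fingers close. It gives the time, the measured TCP pose, the force, the opening and the grip force at its end, in the units of the state.
- manip.get_obs(): the state, without advancing time (a new reading comes with each control period).
- viewer.camera(name): name is "scene" or "side" or "wrist"; returns the picture (420x560x3 uint8, blue, green, red); there is no depth.
- viewer.camera_info(name): a dict with "vfov" (degrees; the focal length in pixels is half the picture's height over the tangent of half this angle, whatever the lens; pixels are square), "cx", "cy" (the principal point, pixels), "world_from_camera" (4x4, takes a point from camera to world coordinates). Camera axes: x right, y down, z forward; pixel columns grow to the right and rows downward; lengths in m; the calibration is good to about 2 mm. The wrist camera is an equidistant fisheye: a pixel r from the principal point sees the ray r / f radians off the axis. A picture is of the moment at which its call begins: read the wrist's pose just before it. camera_info takes no time and is no camera call; for the wrist camera it gives the pose at the moment of the call.
- manip.finish_job(): hands the job in; it is judged then, once.
The state is a dict: "t": time; "qpos": joint angles; "qvel": joint speeds; "effort": joint torques, N m; "tcp_pos": TCP position; "orientation": TCP orientation; "force": force on the tool from outside, world axes, zero at the start; "moment": the same for the moment, N m; "opening": opening from 0.0 (shut) to 1.0 (fully open); "grip_force": force on a finger pad.
Only numpy, scipy, OpenCV 4.12 (cv2) and the standard library are available. Lean on these libraries where they do the work, as an engineer would, in place of code of your own. Each camera call takes 0.05 s, during which the arm holds its last target. There are 200 camera calls.

## Working session

There is one attempt and no reset: what is moved stays moved. The work goes in short steps, Python scripts to look and compute and a tool call to move; the robot and the scene stay as the last step left them, time stands still between calls to the robot, and variables do not carry over. Pictures are saved under pics/ and viewed, at most 10 in all, crops included, and the job is handed in when it is done.

Besides the shell and the picture viewer there is one more tool, called after ">>>" as name(argument=value, ...) on one line, values as JSON. carry_out: Moves the arm, as the interface text tells. Shift numbers are shares of 0.5 m and turn numbers shares of 45 degrees, none past 1 either way. Its arguments: {"type":"object","properties":{"delta_pos":{"type":"array"},"rot":{"type":"array"},"jaw":{"type":"number"},"grip_force":{"type":"number"}},"required":["delta_pos","rot"]}

```bash
mkdir -p pics; ls
cat > h.py <<'E'
import numpy as np, cv2
from bench import manip, viewer
def snap(n,f):
    i=viewer.camera_info(n); im=viewer.camera(n); cv2.imwrite(f'pics/{f}.png',im); return im,i
def ray(i,u,v,fish=False):
    f=210/np.tan(np.radians(i['vfov'])/2); x=(u-i['cx'])/f; y=(v-i['cy'])/f
    if fish:
        r=np.hypot(x,y); s=np.sin(r)/max(r,1e-9); d=np.array([x*s,y*s,np.cos(r)])
    else: d=np.array([x,y,1.])
    T=np.array(i['world_from_camera']); return T[:3,3],T[:3,:3]@d
def onz(i,u,v,z,fish=False):
    o,d=ray(i,u,v,fish); return o+d*(z-o[2])/d[2]
E
python3 - <<'E'
from h import *
a,i=snap('scene','s1'); b,j=snap('side','d1'); c,k=snap('wrist','w1')
for q in (i,j,k): print(q['vfov'],q['cx'],q['cy'],np.round(q['world_from_camera'],3).tolist())
cv2.imwrite('pics/all1.png',cv2.resize(np.vstack([np.hstack([a,b]),np.hstack([c,c*0])]),(800,600)))
E
```

```text
pics
44.64287559662786 271.27019685734365 205.94890279073067 [[-0.063, 0.792, -0.608, 1.297], [0.998, 0.058, -0.028, 0.03], [0.013, -0.608, -0.794, 0.984], [0.0, 0.0, 0.0, 1.0]]
56.546362041520204 280.47030268872095 216.7560990022761 [[0.999, -0.0, 0.042, 0.518], [-0.035, -0.565, 0.825, -0.729], [0.024, -0.825, -0.564, 0.573], [0.0, 0.0, 0.0, 1.0]]
65.70646984690485 285.4457839843168 207.95632641659674 [[0.26, -0.928, -0.266, 0.246], [-0.966, -0.25, -0.07, -0.607], [-0.002, 0.275, -0.962, 0.383], [0.0, 0.0, 0.0, 1.0]]
```

View pics/s1.png

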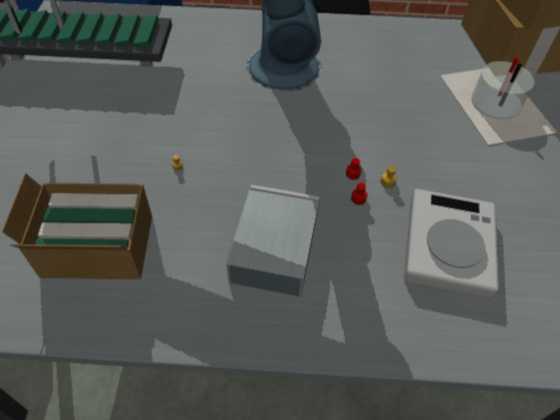

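View pics/d1.png

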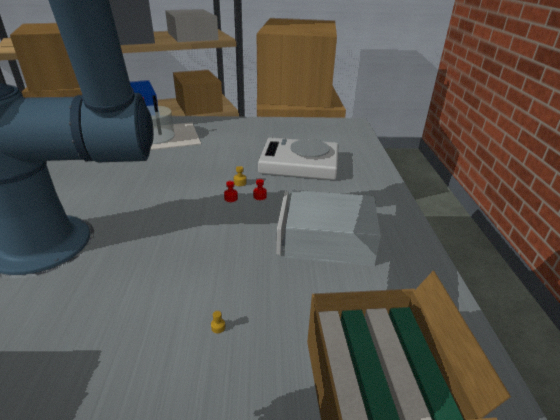

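The scene view shows two brass pieces, at (390,177) and (177,163), and two red look-alikes at (354,168) and (360,194). The cabinet is at about (275,240) with its front toward the robot. By size, I take the one at (390,177) as the big weight. I'll measure it and check it in one crop.

Run:
```python
from h import *
i=viewer.camera_info('scene'); j=viewer.camera_info('side')
a=cv2.imread('pics/s1.png'); b=cv2.imread('pics/d1.png')
for nm,im,q in(('scene',a,i),('side',b,j)):
    h=cv2.cvtColor(im,cv2.COLOR_BGR2HSV)
    for c,lo,hi in(('brass',(18,150,90),(32,255,255)),('red',(0,200,80),(6,255,255))):
        n,l,s,ce=cv2.connectedComponentsWithStats(cv2.inRange(h,lo,hi))
        for k in range(1,n):
            if 40<s[k,4]<900:
                x,y,w,hh,A=s[k]
                print(nm,c,s[k],'foot',np.round(onz(q,x+w/2,y+hh-w/2*.7,.011 if w>10 else .01),3),'top',np.round(onz(q,x+w/2,y+4,.05),3))
c1=cv2.resize(a[120:230,310:430],None,fx=3.5,fy=3.5,interpolation=2)
c2=cv2.resize(a[130:240,140:200],None,fx=3.5,fy=3.5,interpolation=2)
cv2.imwrite('pics/crop1.png',np.hstack([c1[:385],c2[:385]]))
cv2.imwrite('pics/cab1.png',cv2.resize(np.hstack([a[170:310,215:335],b[180:270,265:385].repeat(1,0) if 0 else b[160:300,265:385]]),None,fx=3.3,fy=3.3,interpolation=2))
```

```text
scene brass [173 161   9   7  44] foot [ 0.437 -0.25   0.01 ] top [ 0.473 -0.239  0.05 ]
scene brass [382 167  14  17 143] foot [0.446 0.285 0.011] top [0.454 0.277 0.05 ]
scene red [510  56  10  16  53] foot [-0.031  0.705  0.01 ] top [-0.017  0.686  0.05 ]
scene red [352 159   7   7  42] foot [0.398 0.203 0.01 ] top [0.434 0.196 0.05 ]
scene red [347 165  14  13 101] foot [0.432 0.198 0.011] top [0.454 0.192 0.05 ]
scene red [352 183  15  21 166] foot [0.514 0.209 0.011] top [0.51  0.203 0.05 ]
side brass [234 167  12  19 148] foot [0.448 0.273 0.011] top [0.45  0.267 0.05 ]
side brass [211 311  14  22 196] foot [ 0.436 -0.261  0.011] top [ 0.439 -0.265  0.05 ]
side red [254 180  12  20 136] foot [0.507 0.195 0.011] top [0.507 0.192 0.05 ]
side red [225 182  12  20 131] foot [0.428 0.184 0.011] top [0.43  0.181 0.05 ]
```

View pics/crop1.png

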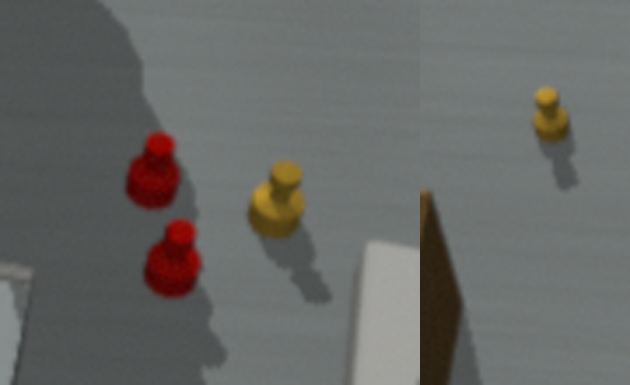

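View pics/cab1.png

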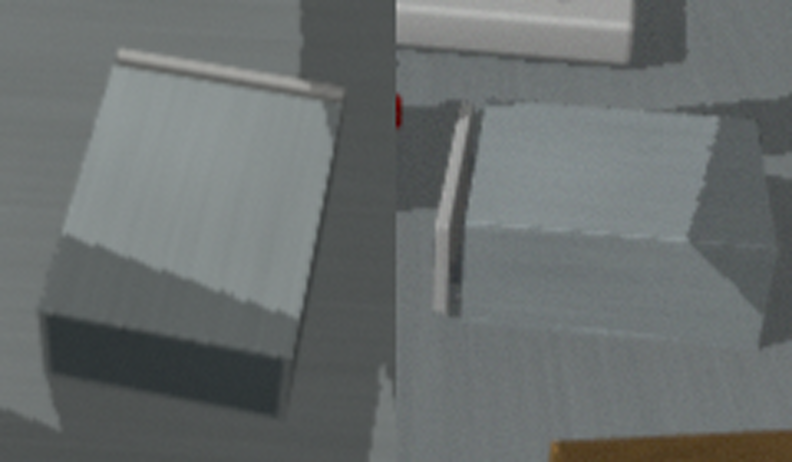

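The crop confirms the choice: the brass piece at scene (390,177) has a foot about 16 px wide, against about 10 px for the other one at (177,163). The cabinet's front top edge runs from (251,185) to (319,198) in the scene view.

Run:
```python
from h import *
i=viewer.camera_info('scene'); j=viewer.camera_info('side')
L=onz(i,250.8,184.8,.081);R=onz(i,318.9,197.6,.081)
BL=onz(i,227.1,264.8,.085);BR=onz(i,302.3,278.5,.085)
n=onz(j,277.7,229.1,.081);f=onz(j,286.5,191.2,.081)
for p in(L,R,BL,BR,n,f):print(p.round(4))
for p,q in((L,R),(BL,BR),(n,f)): d=(q-p)[:2];print(np.linalg.norm(d),np.degrees(np.arctan2(-d[0],d[1])))
for p,q in((L,BL),(R,BR)): d=(q-p)[:2];print(np.linalg.norm(d),np.degrees(np.arctan2(d[1],d[0])))
m=((L+R)/2+(n+f)/2)/2;c=(BL+BR)/2
print('front',m,'back',c,np.degrees(np.arctan2(*(c-m)[[1,0]])))
o=manip.get_obs();print(o['tcp_pos'],o['orientation'],o['force'],o['t'],o['opening'])
```

```text
[ 0.5481 -0.0519  0.081 ]
[0.5741 0.1045 0.081 ]
[ 0.7657 -0.0811  0.085 ]
[0.7865 0.0723 0.085 ]
[ 0.5473 -0.0563  0.081 ]
[0.5736 0.1021 0.081 ]
0.1585263821539993 -9.456178487257883
0.15480333384487208 -7.746225654055245
0.16062352987859946 -9.444173241820499
0.21953849992145902 -7.634245751001207
0.21483185646470213 -8.6059366711676
front [0.56077867 0.02458993 0.081     ] back [ 0.77609785 -0.00438925  0.085     ] -7.665209371438064
[ 0.16946182 -0.62704437  0.20460965] [-7.38885889e-04  9.91312056e-01  1.31528938e-01  3.05534426e-05] [-0.32702616 -0.09710648 -0.59915966] 0.15 0.9983574776586712
```

>>> carry_out(delta_pos=[[0.32,0.66,0],[0.32,0.66,0],[0.32,0.66,0],[0.32,0.66,0],[0.32,0.66,0],[0.32,0.66,0],[0.32,0.66,0],[0.32,0.66,0]], rot=[[0,0,-0.53],[0,0,-0.53],[0,0,-0.53],[0,0,-0.53],[0,0,-0.53],[0,0,-0.53],[0,0,-0.53],[0,0,-0.53]], jaw=0)

```text
t: 1.15
tcp_pos: [0.3294, -0.2979, 0.2055]
orientation: [0.0, 0.997, -0.076, -0.0]
force: [-0.2, -0.5, -0.3]
opening: 0.184
grip_force: 0.0
```

>>> carry_out(delta_pos=[[0.3,0.67,0],[0.3,0.67,0],[0.3,0.67,0],[0.3,0.67,0],[0.3,0.67,0],[0.3,0.67,0],[0.3,0.67,0],[0.3,0.67,0]], rot=[[0,0,0],[0,0,0],[0,0,0],[0,0,0],[0,0,0],[0,0,0],[0,0,0],[0,0,0]])

```text
t: 2.15
tcp_pos: [0.4797, 0.0362, 0.2051]
orientation: [0.0, 0.997, -0.077, -0.0]
force: [-0.0, 0.2, -0.4]
opening: 0.004
grip_force: 0.0
```

Run:
```python
from h import *
o=manip.get_obs();print(o['tcp_pos'],o['orientation'],o['force'],o['opening'])
a,i=snap('wrist','w2');np.save('w2.npy',i['world_from_camera']);print(i['vfov'])
```

```text
[0.47966662 0.03619533 0.20513173] [ 2.00827198e-04  9.97037997e-01 -7.69091562e-02 -4.17872031e-04] [-0.00878691  0.19386357 -0.44169811] 0.00381952721961181
65.70646984690485
```

View pics/w2.png

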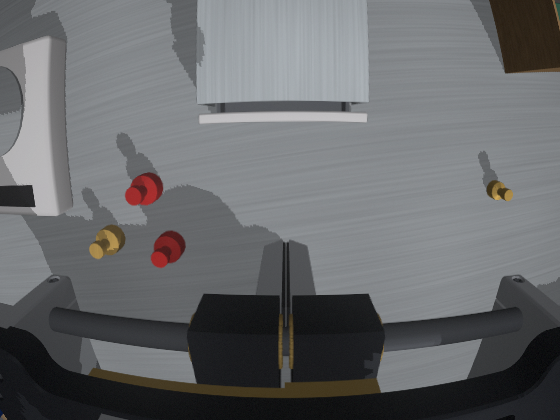

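The wrist view shows the front's top edge from (200,121) to (366,119). The brass big weight's knob is at (97,250) and its foot at (112,238); the reds are at (147,187) and (170,247).

Run:
```python
from h import *
i=viewer.camera_info('wrist'); i['world_from_camera']=np.load('w2.npy')
a=cv2.imread('pics/w2.png'); g=cv2.cvtColor(a,6)
for u in (210,240,283,320,360): print(u,g[108:128,u])
L=onz(i,200,122,.081,1);R=onz(i,366,121,.081,1);d=(R-L)[:2]
print(L,R,np.linalg.norm(d),np.degrees(np.arctan2(d[0],-d[1])),(L+R)/2)
h=cv2.cvtColor(a,cv2.COLOR_BGR2HSV);n,l,s,ce=cv2.connectedComponentsWithStats(cv2.inRange(h[:300,:200],(15,110,60),(32,255,255)))
print(s[1:][s[1:,4]>60])
print('knobtop',onz(i,96,250,.052,1),'foot mid',onz(i,111,238,.015,1))
```

```text
210 [102 104 114 127 129 125 156 189 189 189 191 190 191 191 185 147 140 137
 138 139]
240 [ 85  86  85  84 132 170 191 190 190 192 191 191 191 187 141 141 137 135
 138 140]
283 [ 88  87  88 127 170 189 190 191 191 191 193 191 184 162 137 137 137 136
 134 136]
320 [ 86  84  87 116 166 189 191 191 192 193 193 193 187 147 136 136 137 139
 140 138]
360 [135 135 134 126 132 165 192 190 190 192 192 192 193 190 142 137 139 140
 141 139]
[0.56776846 0.10345988 0.081     ] [ 0.54439016 -0.0507554   0.081     ] 0.15597722939713496 -8.620132350652634 [0.55607931 0.02635224 0.081     ]
[[ 89 225  36  34 788]]
knobtop [0.44648243 0.28275257 0.052     ] foot mid [0.4482637  0.27924265 0.015     ]
```

>>> carry_out(delta_pos=[[0,0,-0.16],[0,0,-0.32],[0,0,-0.32],[0,0,-0.32],[0.06,-0.009,-0.32],[0.118,-0.018,-0.32],[0.118,-0.018,-0.32],[0.118,-0.018,-0.32]], rot=[[0,0,0],[0,0,0],[0,0,0],[0,0,0],[0,0,0],[0,0,0],[0,0,0],[0,0,0]])

```text
t: 3.2
tcp_pos: [0.5384, 0.028, 0.0465]
orientation: [0.0, 0.997, -0.077, 0.0]
force: [-0.3, 0.6, -0.5]
opening: 0.006
grip_force: 0.0
```

>>> carry_out(delta_pos=[[0.004,-0.0006,0],[0.008,-0.0012,0],[0.012,-0.0018,0],[0.016,-0.0024,0],[0.016,-0.0024,0]], rot=[[0,0,0],[0,0,0],[0,0,0],[0,0,0],[0,0,0]])

```text
t: 3.82
tcp_pos: [0.5463, 0.0274, 0.0454]
orientation: [-0.0, 0.997, -0.076, -0.0]
force: [-1.5, 0.7, 1.6]
opening: 0.003
grip_force: 0.7
```

>>> carry_out(delta_pos=[[0.002,-0.0003,0],[0.004,-0.0006,0],[0.004,-0.0006,0]], rot=[[0,0,0],[0,0,0],[0,0,0]])

```text
t: 4.2
tcp_pos: [0.5476, 0.0272, 0.0453]
orientation: [-0.0, 0.997, -0.076, -0.001]
force: [-5.5, 0.4, 4.1]
opening: 0.006
grip_force: 2.5
```

>>> carry_out(delta_pos=[[0.002,-0.0003,0],[0.004,-0.0006,0],[0.006,-0.0009,0],[0.008,-0.0012,0],[0.008,-0.0012,0]], rot=[[0,0,0],[0,0,0],[0,0,0],[0,0,0],[0,0,0]])

```text
t: 4.82
tcp_pos: [0.5517, 0.0266, 0.0453]
orientation: [-0.0, 0.997, -0.076, -0.001]
force: [-4.8, 0.1, 4.1]
opening: 0.004
grip_force: 2.5
```

>>> carry_out(delta_pos=[[0.002,-0.0003,0],[0.003,-0.0004,0],[0.003,-0.0004,0]], rot=[[0,0,0],[0,0,0],[0,0,0]])

```text
t: 5.2
tcp_pos: [0.5534, 0.0263, 0.0453]
orientation: [-0.0, 0.997, -0.076, -0.001]
force: [-4.7, 0.9, 3.8]
opening: 0.006
grip_force: 2.6
```

>>> carry_out(delta_pos=[[0.001,-0.0001,0],[0.002,-0.0003,0],[0.002,-0.0003,0]], rot=[[0,0,0],[0,0,0],[0,0,0]])

```text
t: 5.58
tcp_pos: [0.5534, 0.0264, 0.0453]
orientation: [-0.0, 0.997, -0.076, -0.002]
force: [-9.2, 1.1, 7.6]
opening: -0.001
grip_force: 4.7
```

>>> carry_out(delta_pos=[[-0.26,0.04,0],[-0.26,0.04,0],[-0.26,0.04,0.1],[-0.26,0.04,0.32],[-0.26,0.04,0.32],[-0.26,0.04,0.32],[-0.26,0.04,0.32]], rot=[[0,0,0],[0,0,0],[0,0,0],[0,0,0],[0,0,0],[0,0,0],[0,0,0]])

```text
t: 6.45
tcp_pos: [0.4249, 0.046, 0.2046]
orientation: [-0.0, 0.997, -0.076, -0.0]
force: [-0.3, -0.2, -0.1]
opening: 0.005
grip_force: 0.0
```

>>> carry_out(delta_pos=[[0.05,0.46,0],[0.05,0.46,0],[0.05,0.46,0],[0.05,0.46,0],[0.05,0.46,-0.1],[0.05,0.46,-0.1],[0.05,0.46,-0.1],[0.05,0.46,-0.1]], rot=[[0,0,0],[0,0,0],[0,0,0],[0,0,0],[0,0,0],[0,0,0],[0,0,0],[0,0,0]], jaw=0.6)

```text
t: 7.45
tcp_pos: [0.4511, 0.2759, 0.1571]
orientation: [-0.001, 0.997, -0.077, 0.001]
force: [0.5, 0.2, 0.6]
opening: 0.595
grip_force: 0.0
```

Run:
```python
from h import *
o=manip.get_obs();print(o['tcp_pos'],o['force'],o['opening'])
a,i=snap('wrist','w3');np.save('w3.npy',i['world_from_camera'])
```

```text
[0.4511191  0.27589029 0.1571048 ] [0.51859895 0.22370998 0.61244085] 0.5949430725718671
```

View pics/w3.png

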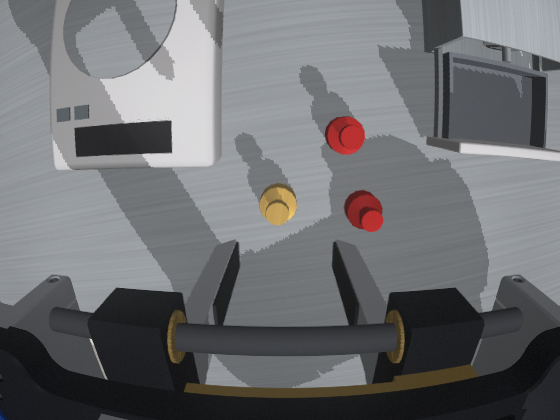

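The tray is out, at (500,100). The brass weight's knob top is at (277,212) and its foot at (278,203), with the reds off to the right.

Run:
```python
from h import *
i=viewer.camera_info('wrist'); i['world_from_camera']=np.load('w3.npy')
h=cv2.cvtColor(cv2.imread('pics/w3.png'),cv2.COLOR_BGR2HSV);m=cv2.inRange(h[150:240,240:320],(15,90,80),(32,255,255));print(cv2.boundingRect(m))
print('knob',onz(i,277,212,.052,1),'foot',onz(i,278,203,.022,1),onz(i,278,203,.011,1))
L=onz(i,428,144,.081,1);P=onz(i,555,157,.081,1);print('front',L,P,np.degrees(np.arctan2(*(L-P)[:2])))
print('tray inner corners z.04',[onz(i,u,v,.04,1).round(4).tolist() for u,v in((444,53),(546,74),(441,136))])
```

```text
(20, 34, 37, 41)
knob [0.4468264  0.28422436 0.052     ] foot [0.44726406 0.28393097 0.022     ] [0.44440523 0.28465175 0.011     ]
front [0.49399785 0.14886875 0.081     ] [ 0.46868868 -0.00623472  0.081     ] 9.267618027274658
tray inner corners z.04 [[0.5767, 0.1006, 0.04], [0.557, -0.0408, 0.04], [0.4949, 0.1153, 0.04]]
```

>>> carry_out(delta_pos=[[-0.007,0.015,0],[-0.007,0.015,-0.1],[-0.007,0.015,-0.2],[-0.007,0.015,-0.24],[-0.007,0.015,-0.258],[-0.007,0.015,-0.258],[-0.007,0.015,-0.258]], rot=[[0,0,0],[0,0,0],[0,0,0],[0,0,0],[0,0,0],[0,0,0],[0,0,0]])

```text
t: 8.38
tcp_pos: [0.4476, 0.284, 0.0279]
orientation: [-0.001, 0.997, -0.076, 0.001]
force: [-0.1, 0.1, 0.0]
opening: 0.597
grip_force: 0.0
```

>>> carry_out(delta_pos=[[0,0,0],[0,0,0],[0,0,0],[0,0,0],[0,0,0],[0,0,0]], rot=[[0,0,0],[0,0,0],[0,0,0],[0,0,0],[0,0,0],[0,0,0]], jaw=0, grip_force=20)

```text
t: 9.12
tcp_pos: [0.4467, 0.2837, 0.0266]
orientation: [-0.0, 0.997, -0.076, 0.0]
force: [-0.3, 0.8, 0.4]
opening: 0.223
grip_force: 20.0
```

Run:
```python
from h import *
o=manip.get_obs();print(o['tcp_pos'],o['force'],o['moment'],o['opening'],o['grip_force'])
a,i=snap('wrist','w4')
```

```text
[0.446689   0.28373691 0.0266104 ] [-0.27534861  0.83520592  0.43194898] [0.30799735 0.00479746 0.01371571] 0.22274969427512972 20.000117254676297
```

View pics/w4.png

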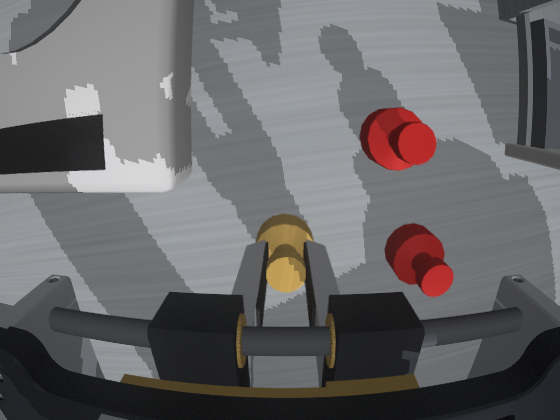

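The knob is gripped between the fingers (opening 21 mm) and the reds are clear. Lifting.

>>> carry_out(delta_pos=[[0,0,0.08],[0,0,0.16],[0,0,0.24],[0,0,0.24],[0.05,-0.12,0.24],[0.08,-0.22,0.24],[0.1,-0.32,0.24],[0.13,-0.42,0.24],[0.15,-0.49,0.24],[0.157,-0.506,0.24],[0.157,-0.506,0.24],[0.157,-0.506,0.24],[0.157,-0.506,0.24]], rot=[[0,0,0],[0,0,0],[0,0,0],[0,0,0],[0,0,0],[0,0,0],[0,0,0],[0,0,0],[0,0,0],[0,0,0],[0,0,0],[0,0,0],[0,0,0]])

```text
t: 10.8
tcp_pos: [0.5246, 0.0316, 0.1462]
orientation: [-0.0, 0.997, -0.075, -0.0]
force: [-0.4, 0.0, -2.5]
opening: 0.225
grip_force: 20.0
```

Run:
```python
from h import *
o=manip.get_obs();print(o['tcp_pos'],o['force'],o['moment'],o['opening'],o['grip_force'])
a,i=snap('wrist','w5');np.save('w5.npy',i['world_from_camera']);b,j=snap('scene','s5')
c=cv2.resize(b[130:310,200:400],(560,504),interpolation=2)
cv2.imwrite('pics/v5.png',cv2.resize(np.hstack([a,cv2.resize(c,(467,420))]),(800,327)))
```

```text
[0.52460832 0.03156433 0.14622354] [-0.44273947  0.02249988 -2.54498274] [0.07878952 0.03979904 0.0103438 ] 0.22520391581218532 19.999728945549577
```

View pics/v5.png

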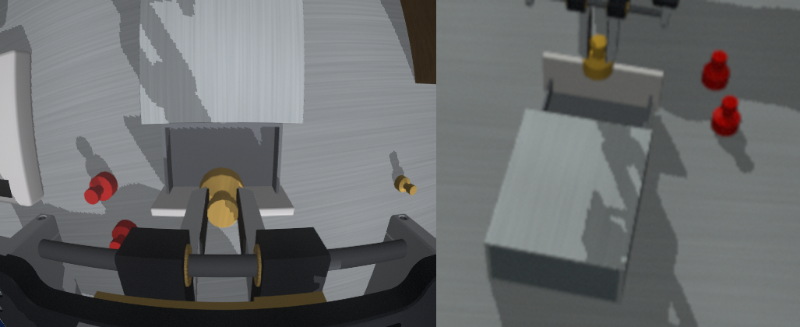

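The weight hangs upright, centred over the tray. The tray's front edge is at about (195,274) to (377,274) in wrist pixels.

Run:
```python
from h import *
i=viewer.camera_info('wrist'); i['world_from_camera']=np.load('w5.npy')
L=onz(i,195,275,.081,1);R=onz(i,377,275,.081,1);m=(L+R)/2;print(L,R,m+.0515*np.array([.9885,-.151,0]))
print(onz(i,222/.779,0,.014,1), [onz(i,u/.779,v/.779,.04,1).round(3).tolist() for u,v in((166,191),(279,191))])
b=cv2.imread('pics/w5.png');g=cv2.cvtColor(b,6);print(g[255:285,215],g[255:285,360])
```

```text
[0.48605478 0.11647241 0.081     ] [ 0.46212482 -0.03932415  0.081     ] [0.52499755 0.03079763 0.081     ]
[0.71875209 0.0020454  0.014     ] [[0.496, 0.106, 0.04], [0.475, -0.032, 0.04]]
[ 96  96  97  96  97  97  97  95  97  96  96  96 103 134 167 194 198 199
 200 201 201 201 165 116 107 110 108 106 106 107] [ 97  98  96  98  98  97  96  97  97  98  98 102 128 159 186 197 200 204
 207 210 213 188 146 143 147 146 144 141 142 144]
```

>>> carry_out(delta_pos=[[0,0,-0.07],[0,0,-0.13],[0,0,-0.18],[0,0,-0.2],[0,0,-0.204],[0,0,-0.208],[0,0,-0.21],[0,0,-0.211],[0,0,-0.211]], rot=[[0,0,0],[0,0,0],[0,0,0],[0,0,0],[0,0,0],[0,0,0],[0,0,0],[0,0,0],[0,0,0]])

```text
t: 12.02
tcp_pos: [0.5251, 0.0305, 0.0412]
orientation: [0.0, 0.997, -0.076, 0.0]
force: [0.0, 0.2, -2.0]
opening: 0.22
grip_force: 20.0
```

>>> carry_out(delta_pos=[[0,0,-0.001],[0,0,-0.002],[0,0,-0.002]], rot=[[0,0,0],[0,0,0],[0,0,0]])

```text
t: 12.4
tcp_pos: [0.5256, 0.0305, 0.0407]
orientation: [-0.0, 0.997, -0.076, 0.0]
force: [-2.2, 1.4, 4.9]
opening: 0.222
grip_force: 20.0
```

>>> carry_out(delta_pos=[[0,0,0.001],[0,0,0.001],[0,0,0.001],[0,0,0.001]], rot=[[0,0,0],[0,0,0],[0,0,0],[0,0,0]], jaw=0.5)

```text
t: 12.9
tcp_pos: [0.5249, 0.0305, 0.0403]
orientation: [0.0, 0.997, -0.076, -0.0]
force: [-0.5, -0.2, 1.2]
opening: 0.499
grip_force: 0.0
```

>>> carry_out(delta_pos=[[0,0,0.08],[0,0,0.16],[0,0,0.24],[0,0,0.24],[-0.12,0.02,0.24],[-0.22,0.034,0.24],[-0.22,0.034,0.24],[-0.22,0.034,0.24]], rot=[[0,0,0],[0,0,0],[0,0,0],[0,0,0],[0,0,0],[0,0,0],[0,0,0],[0,0,0]])

```text
t: 13.9
tcp_pos: [0.4152, 0.0474, 0.1601]
orientation: [0.0, 0.997, -0.076, -0.0]
force: [0.3, 0.0, -0.3]
opening: 0.503
grip_force: 0.0
```

Run:
```python
from h import *
o=manip.get_obs();print(o['tcp_pos'],o['force'],o['opening'],o['t'])
snap('wrist','w6')
```

```text
[0.41517329 0.04743253 0.16007337] [ 0.30591021  0.03392084 -0.33689264] 0.5029194308853515 13.9
```

View pics/w6.png

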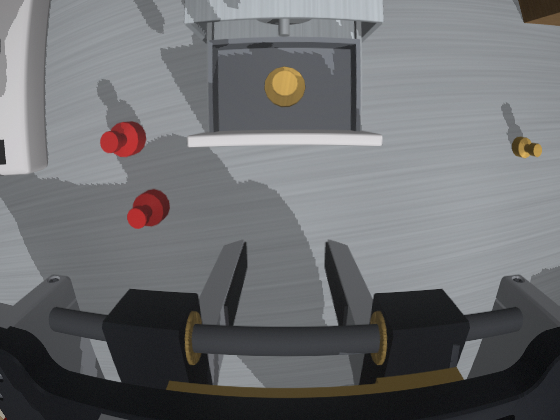

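The weight stands upright at (285,85) in the tray, and everything else is unmoved. Next I shut the fingers and come down in front of the tray.

>>> carry_out(delta_pos=[[0,0,-0.1],[0,0,-0.2],[0,0,-0.23],[0,0,-0.23],[0.04,-0.006,-0.23],[0.08,-0.012,-0.23],[0.08,-0.012,-0.23]], rot=[[0,0,0],[0,0,0],[0,0,0],[0,0,0],[0,0,0],[0,0,0],[0,0,0]], jaw=0)

```text
t: 14.82
tcp_pos: [0.458, 0.041, 0.0479]
orientation: [0.0, 0.997, -0.076, 0.002]
force: [0.2, 1.3, -0.3]
opening: 0.003
grip_force: 0.0
```

>>> carry_out(delta_pos=[[0.006,-0.0009,0],[0.012,-0.0018,0],[0.018,-0.0027,0],[0.024,-0.0036,0],[0.03,-0.0046,0],[0.036,-0.0055,0],[0.042,-0.0064,0],[0.048,-0.0073,0]], rot=[[0,0,0],[0,0,0],[0,0,0],[0,0,0],[0,0,0],[0,0,0],[0,0,0],[0,0,0]])

```text
t: 15.82
tcp_pos: [0.4788, 0.0381, 0.0452]
orientation: [-0.0, 0.997, -0.076, -0.0]
force: [-4.2, 1.4, 3.3]
opening: 0.004
grip_force: 2.5
```

>>> carry_out(delta_pos=[[0.008,-0.0012,0],[0.016,-0.0024,0],[0.024,-0.0036,0],[0.032,-0.0049,0],[0.04,-0.0061,0],[0.048,-0.0073,0],[0.056,-0.0085,0],[0.064,-0.0097,0],[0.072,-0.011,0],[0.08,-0.0122,0],[0.088,-0.0134,0],[0.096,-0.0146,0],[0.104,-0.0158,0],[0.112,-0.017,0],[0.12,-0.0183,0],[0.128,-0.0195,0],[0.134,-0.0204,0],[0.134,-0.0204,0]], rot=[[0,0,0],[0,0,0],[0,0,0],[0,0,0],[0,0,0],[0,0,0],[0,0,0],[0,0,0],[0,0,0],[0,0,0],[0,0,0],[0,0,0],[0,0,0],[0,0,0],[0,0,0],[0,0,0],[0,0,0],[0,0,0]])

```text
t: 18.08
tcp_pos: [0.5461, 0.0281, 0.0452]
orientation: [-0.0, 0.997, -0.076, -0.0]
force: [-3.3, 4.2, 1.4]
opening: 0.002
grip_force: 1.9
```

>>> carry_out(delta_pos=[[0.004,-0.0006,0],[0.008,-0.0012,0],[0.012,-0.0018,0],[0.015,-0.0023,0],[0.015,-0.0023,0]], rot=[[0,0,0],[0,0,0],[0,0,0],[0,0,0],[0,0,0]])

```text
t: 18.7
tcp_pos: [0.5533, 0.0271, 0.0452]
orientation: [-0.0, 0.997, -0.076, -0.0]
force: [-4.3, 3.5, 2.5]
opening: 0.005
grip_force: 2.3
```

>>> carry_out(delta_pos=[[0.001,-0.0001,0],[0.001,-0.0001,0]], rot=[[0,0,0],[0,0,0]])

```text
t: 18.95
tcp_pos: [0.5536, 0.027, 0.0452]
orientation: [-0.0, 0.997, -0.076, -0.001]
force: [-4.8, 4.4, 3.0]
opening: 0.006
grip_force: 2.8
```

>>> carry_out(delta_pos=[[0.001,-0.0001,0],[0.002,-0.0003,0],[0.002,-0.0003,0]], rot=[[0,0,0],[0,0,0],[0,0,0]])

```text
t: 19.32
tcp_pos: [0.5535, 0.027, 0.0452]
orientation: [-0.0, 0.997, -0.076, -0.002]
force: [-10.0, 3.2, 6.6]
opening: 0.006
grip_force: 4.9
```

>>> carry_out(delta_pos=[[-0.02,0.003,0],[-0.06,0.009,0],[-0.16,0.024,0],[-0.26,0.04,0],[-0.26,0.04,0.1],[-0.26,0.04,0.2],[-0.26,0.04,0.3],[-0.26,0.04,0.3],[-0.26,0.04,0.3],[-0.26,0.04,0.3],[-0.26,0.04,0.3],[-0.26,0.04,0.3],[-0.26,0.04,0.3],[-0.26,0.04,0.3],[-0.26,0.04,0.3],[-0.26,0.04,0.3]], rot=[[0,0,0],[0,0,0],[0,0,0],[0,0,0],[0,0,0],[0,0,0],[0,0,0],[0,0,0],[0,0,0],[0,0,0],[0,0,0],[0,0,0],[0,0,0],[0,0,0],[0,0,0],[0,0,0]])

```text
t: 21.32
tcp_pos: [0.425, 0.0463, 0.1955]
orientation: [-0.0, 0.997, -0.076, 0.0]
force: [-0.2, -0.3, -0.3]
opening: 0.006
grip_force: 0.0
```

Run:
```python
from h import *
a,i=snap('wrist','w7');b,j=snap('side','d7')
o=manip.get_obs();print(o['tcp_pos'],o['force'],o['t'])
cv2.imwrite('pics/v7.png',cv2.resize(np.hstack([a,b]),(800,300)))
```

```text
[0.42502863 0.04632072 0.19549164] [-0.02065216  0.01102882  0.49798431] 21.425
```

View pics/v7.png

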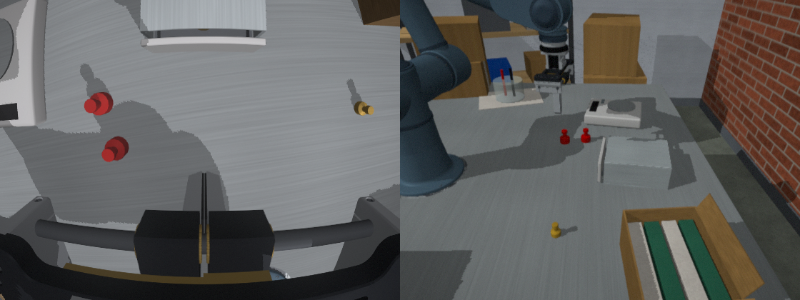

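The tray is latched shut about 2 s after letting go, with its front edge at (205,42). The reds, small weight, scale and carton haven't moved, and the robot is clear.

```bash
python3 -c "
from bench import manip
print(manip.finish_job())"
```

```text
the job is handed in; nothing more can be done
None
```

The larger brass weight was standing upright in the tray when I pushed it home; the tray stayed latched shut after I let go, nothing else moved, and the job is handed in at about 21 s.

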